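Seat the microscope's bottom cover on its locating pins

TASK

The microscope base lies upside down and its bottom cover plate was laid on it carelessly, so it is propped up askew on the two locating pins. Without picking it up, nudge the plate sideways with the fingertips until both its holes drop over the pins and it lies flat on the base. Leave the eyepieces, the objective and the screwdriver alone, and finish with the hand clear.

Things in the scene. Friction and masses are not known exactly. Their poses are not given: they have to be found in the camera images.
- base: Black microscope base lying upside down, fixed. Origin on the bench, x away from the robot (yaw up to 0.3 rad either way), y left, z up. Housing x -110 to 90, y -135 to 135 mm; its flat top (the deck) is 50 mm above the bench. Black rubber feet 20 mm wide, 1 mm high, in the deck's corners (x -95 and 75, y +-118), look only. Seated, the plate's frame is the base's, 50 mm higher, with 2 mm play.
- rail (a point): Foot of the middle of the robot-side face of a straight grey rail on the far side of the deck; base frame (57, 0, 50) mm. The rail runs along the base's y, 14 mm wide, 22 mm high, 150 mm long, just as long as the plate: when the plate is seated their ends are level and the plate's far wall is about 2 mm from the rail (0 to 4). Pushed flat against the rail it slides along it onto the pins.
- pin_left (a point): Top centre of the left (+y) locating pin, base frame (15, 35, 58) mm: a steel pin 10 mm in diameter, 8 mm high with a bevelled top, standing on the deck, hidden under the plate at first.
- pin_right (a point): Top centre of the right (-y) locating pin, the same; base frame (15, -35, 58) mm.
- plate: Aluminium bottom cover, free, 0.26 to 0.49 kg: a shallow rectangular pan 110 (x) by 150 mm (y), floor 4 mm thick, upright rim 4 mm thick all round, rim top 18 mm above the underside. Origin at the centre of the underside; x away from the robot, y left, z up. It slides under a push of a few N, and drops by its own weight once both holes are over the pins, whose tops then stand 4 mm above its floor.
- plate_near (a point): Middle of the plate's robot-side lower edge, plate frame (-55, 0, 0) mm. At first this edge lies on the deck, the plate rests on the pins and its far side is tilted up by about 0.1 rad; seen from above it is 10 to 22 mm short of home in the base's x, up to 32 mm off to either side in y and turned up to 0.15 rad.
- plate_far (a point): Middle of the plate's far lower edge, plate frame (55, 0, 0) mm.
- hole_left (a point): Centre, at the underside, of the plate's left (+y) through hole, 14 mm in diameter; plate frame (15, 35, 0) mm.
- hole_right (a point): The same for the right (-y) hole; plate frame (15, -35, 0) mm.
- eyepiece_a: black eyepiece standing on the bench to the left of the base, 32 mm wide, 44 mm tall, origin under its centre; not to be touched
- eyepiece_b: another black eyepiece, the same size, also on the left; not to be touched
- objective: steel microscope objective standing on the bench to the right of the base, 24 mm wide, 34 mm tall, origin under its centre; not to be touched
- screwdriver: Screwdriver lying on the bench to the right of the base, pointing roughly away from the robot; not to be touched.
Things that resemble listed ones, but are neither listed nor needed, are in the scene too. Of the things like the plate, leave any that is turquoise; of the rest the larger one is meant.

How it is judged (in metres and radians):
At the end, for the whole second after the job is handed in: Both holes are over their pins (each within 4 mm horizontally), the plate's underside at both holes is within 2.5 mm of the deck, the plate is level within 0.025 rad and at rest (horizontal distance between hole_left and pin_left below 0.004 m and horizontal distance between hole_right and pin_right below 0.004 m and z of each of hole_left, hole_right in the frame of base below 0.0525 m and angle between plate's own z axis and vertical below 0.025 rad and linear speed of plate below 0.01 m/s); the robot touches nothing.
It fails at once if the plate is lifted or tipped up: its robot-side edge more than 12 mm or its middle more than 18 mm above the deck (z of plate_near in the frame of base above 0.062 m or z of plate in the frame of base above 0.068 m).
It fails at once if an eyepiece, the objective or the screwdriver is moved more than 15 mm (distance of any of eyepiece_a, eyepiece_b, objective, screwdriver from where it was at the start of the episode above 0.015 m).
It also fails if it takes over 58 s, if anything falls off the work surface, if the arm or the gripper's body presses on something with over 40 N, if the wrist force passes 120 N, or if a joint passes its speed limit or range.

ROBOT

A 6-joint arm with a two-finger parallel gripper is mounted at the origin on the work surface. World frame = base frame: x ahead of the robot, y to its left, z up, the work surface at z = 0. Lengths are in m, angles in degrees, forces in N, time in s.
With the tool pointing down it reaches from about 0.3 to 0.75 m from the base axis. Payload 8.5 kg.
Tool frame: the origin (TCP) lies midway between the tips of the shut fingers; the grasp point (between the pads) lies 19 mm behind it (env.tcp_to_grasp is the z of the grasp point in the tool frame, in m); z points along the fingers, y is the line along which they close (so a half turn about z gives the same grasp; the last joint's range is limited). The gripper opens to 85 mm and grips with 20 to 120 N. Pads are 22 mm wide; open, the fingers measure 114 mm over their backs; the gripper's body (76 mm by 85 mm) begins 54 mm behind the grasp point. The pads swing forward as they close: fully open they stand 13 mm farther back than shut.
Start: joints at [53.726, 21.807, 74.336, -0, 83.858, -12.336], TCP at [0.223, 0.503, 0.231] pointing down, gripper open.
Joint ranges: [-178.18, 178.18], [-50.72, 133.34], [12.68, 142.11], [-81.47, 261.47], [9.98, 163.14], [-165.26, 165.26]. Speed limits (degrees/s): [136.94, 136.94, 180, 180, 180, 180].

INTERFACE

Orientations are given as a 3x3 rotation matrix whose columns are the frame's x, y, z axes.
In Python, from rig import env, imaging, job, models gives the robot as it stands. The module is installed in compiled form; this text tells all that it offers.
- The arm moves only by the tool jog_arm, never from a script. Its argument "plan" is text: rows parted by semicolons, each of 7 numbers parted by spaces: the turn, a rotation vector about the tool's x, y, z in degrees, then the shift along the tool's x, y, z in cm, then the closure in counts, from 0 (fully open) to 255 (shut). In form: rx ry rz x y z claw; .... A call has 1 to 10 rows; each row shifts and turns the commanded pose from where the row before left it, along the tool's axes as they then stand; what a row does not reach is not made up. A row lasts 1/12 s, in which the tool goes at most 41.7 mm and 7.16 degrees, less where a joint would pass 70% of its speed; a pose out of reach is approached as far as the arm can. A call with a gripper value outside its range is refused whole. The fingers move at their own pace and stop on an object; "grip_force" is the grip in N (left out, the last holds). Time passes only in rows, so rows that do not move let the fingers close. It gives the time, the measured TCP pose, the force, the opening and the grip force at its end, in the units of the state.
- env.observe(): the state, without advancing time (a new reading comes with each control period).
- imaging.get_image(name): name is "side" or "top"; returns a dict with "pixels" (384x512x3 uint8, red, green, blue), "depth" (384x512 float32, m along the optical axis (not along the pixel's ray), 0 where there is no reading), "fov_y" (degrees; the focal length in pixels is half the picture's height over the tangent of half this angle, whatever the lens; pixels are square), "cx", "cy" (the principal point, pixels), "world_from_camera" (4x4, takes a point from camera to world coordinates). Camera axes: x right, y down, z forward; pixel columns grow to the right and rows downward; lengths in m; the calibration is good to about 2 mm. A picture is of the moment at which its call begins.
- job.close_job(): hands the job in; it is judged then, once.
Trained networks look in the newest picture that a camera, given by its name, has taken for a name from the list of things; names that differ only in an ending like _2 or _b are one class to them, and where a whole thing is asked for, a point or a joint stands for the part that bears it (a point fixed in the world has none). Each returns a list of dicts, best first, with "confidence" (0 to 1); they miss things now and then, are a little off and sometimes report something else, mostly with a low value. They report only what shows in the picture. A call takes as long as a camera call. They do not tell look-alikes from the thing itself.
- models.outline_of(camera, query): "region" (384x512 bool, what is visible of it) and "bbox" ([centre column, centre row, width, height] in pixels, round what is visible of it).
- models.tip_of(camera, query): "at" ([column, row] in pixels: a listed point, or the origin of a listed thing).
The state is a dict: "time_s": time; "q": joint angles; "qvel": joint speeds; "joint_efforts": joint torques, N m; "position": TCP position; "tool_rot": TCP orientation; "ft_force": force on the tool from outside, world axes, zero at the start; "wrist_torque": the same for the moment, N m; "grip_width": finger opening in m; "gripper_force": force on a finger pad.
Only numpy, scipy, OpenCV 4.12 (cv2) and the standard library are available. Lean on these libraries where they do the work, as an engineer would, in place of code of your own. Each camera call takes 0.05 s, during which the arm holds its last target. There are 200 camera calls.

## Working session

There is one attempt and no reset: what is moved stays moved. The work goes in short steps, Python scripts to look and compute and a tool call to move; the robot and the scene stay as the last step left them, time stands still between calls to the robot, and variables do not carry over. Pictures are saved under pics/ and viewed, at most 10 in all, crops included, and the job is handed in when it is done.

Besides the shell and the picture viewer there is one more tool, called after "Request:" as a command line: name --argument value ..., lists and objects as JSON in quotes. jog_arm: Moves the arm, as the interface text tells. Its arguments: {"type":"object","properties":{"plan":{"type":"string"},"grip_force":{"type":"number"}},"required":["plan"]}

```bash
mkdir -p pics; cat > h.py <<'E'
import numpy as np, cv2
from rig import env, imaging, job, models
def cam(n):
    im=imaging.get_image(n); im['f']=192/np.tan(np.radians(im['fov_y']/2)); return im
def cloud(im):
    d=im['depth']; v,u=np.mgrid[:384,:512]
    p=np.stack([(u-im['cx'])/im['f']*d,(v-im['cy'])/im['f']*d,d],-1)
    T=im['world_from_camera']; P=p@T[:3,:3].T+T[:3,3]; P[d==0]=np.nan; return P
def proj(im,X):
    T=np.linalg.inv(im['world_from_camera']); c=T[:3,:3]@np.asarray(X)+T[:3,3]
    return c[:2]/c[2]*im['f']+[im['cx'],im['cy']]
E
cat > a.py <<'E'
from h import *
a=cam('top');b=cam('side')
np.savez('first.npz',P=cloud(a),Q=cloud(b),a=a['pixels'],b=b['pixels'])
cv2.imwrite('pics/top0.png',cv2.resize(a['pixels'][...,::-1],(800,600)))
cv2.imwrite('pics/side0.png',cv2.resize(b['pixels'][...,::-1],(800,600)))
for n,im in(('top',a),('side',b)):
    P=cloud(im); print(n,np.round(im['world_from_camera'],2).tolist(),im['f'])
    for q in ['base','plate','rail','plate_near','plate_far','hole_left','hole_right','eyepiece_a','objective','screwdriver']:
        for r in models.tip_of(n,q):
            u,v=np.round(r['at']).astype(int); 
            print(q,round(r['confidence'],2),u,v,np.round(P[min(max(v,0),383),min(max(u,0),511)],3))
print(env.observe())
E
python3 a.py
```

```text
top [[0.02, -0.98, 0.21, 0.29], [-1.0, -0.02, -0.0, -0.01], [0.0, -0.21, -0.98, 1.18], [0.0, 0.0, 0.0, 1.0]] 428.54548643670677
base 0.66 286 164 [ 0.591 -0.081  0.063]
plate 0.75 287 166 [ 0.587 -0.084  0.056]
plate 0.7 243 242 [0.384 0.032 0.015]
plate 0.55 268 161 [ 0.599 -0.032  0.062]
rail 0.82 288 135 [ 0.671 -0.086  0.069]
rail 0.7 210 150 [0.637 0.129 0.031]
plate_near 0.83 282 183 [ 0.539 -0.07   0.062]
plate_near 0.64 366 257 [ 0.349 -0.299  0.018]
plate_far 0.93 286 143 [ 0.646 -0.08   0.076]
plate_far 0.72 228 237 [0.397 0.073 0.012]
plate_far 0.66 330 265 [ 0.326 -0.202  0.019]
hole_left 0.75 338 251 [ 0.365 -0.228 -0.001]
hole_left 0.71 283 144 [ 0.644 -0.072  0.075]
hole_left 0.63 268 161 [ 0.599 -0.032  0.062]
hole_left 0.59 245 233 [0.41  0.027 0.001]
hole_left 0.23 286 167 [ 0.584 -0.081  0.057]
hole_right 0.77 234 248 [ 0.369  0.056 -0.   ]
hole_right 0.7 297 160 [ 0.607 -0.112  0.049]
hole_right 0.56 341 276 [ 0.298 -0.23   0.021]
hole_right 0.27 271 160 [ 0.602 -0.04   0.063]
eyepiece_a 0.65 210 150 [0.637 0.129 0.031]
objective 0.42 358 143 [ 0.668 -0.288  0.02 
[... 1183 characters left out ...]
8.38570578e+01, -1.23347325e+01]), 'qvel': array([ 0.00081446,  0.06113289, -0.14173509, -0.02968132, -0.0398541 ,
        0.03656136]), 'joint_efforts': array([ 1.17075804e-03, -4.48315144e+01, -2.31465250e+01, -1.93290111e-04,
        4.80828094e-04, -4.48553988e-05]), 'position': array([0.2231471 , 0.50266588, 0.23131851]), 'tool_rot': array([[-9.13975727e-01,  4.05768863e-01, -8.55497178e-06],
       [ 4.05768863e-01,  9.13975727e-01, -6.63850351e-06],
       [ 5.12533854e-06, -9.53877224e-06, -1.00000000e+00]]), 'ft_force': array([ 0.11133227,  0.55250012, -0.50517982]), 'wrist_torque': array([0.00447536, 0.02016136, 0.00318278]), 'gripper_force': 0.0, 'grip_width': 0.08550781034992412}
```

View pics/top0.png

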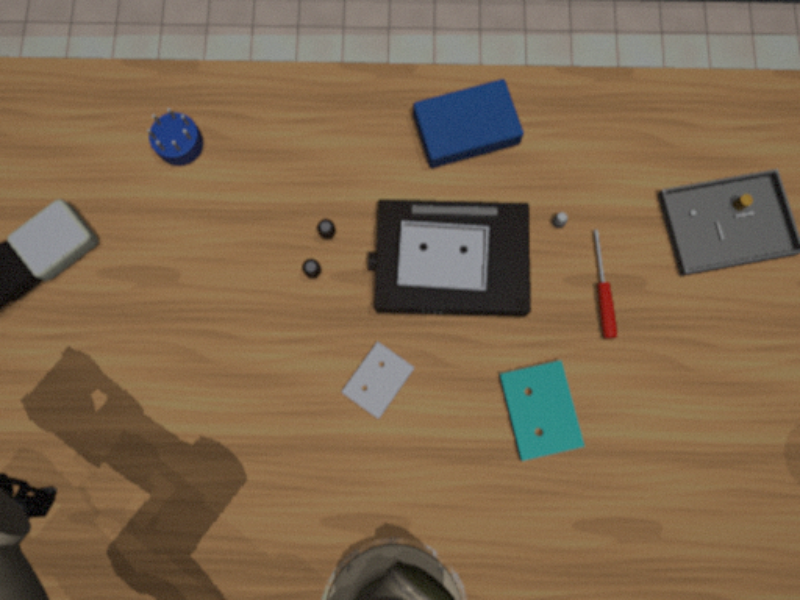

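View pics/side0.png

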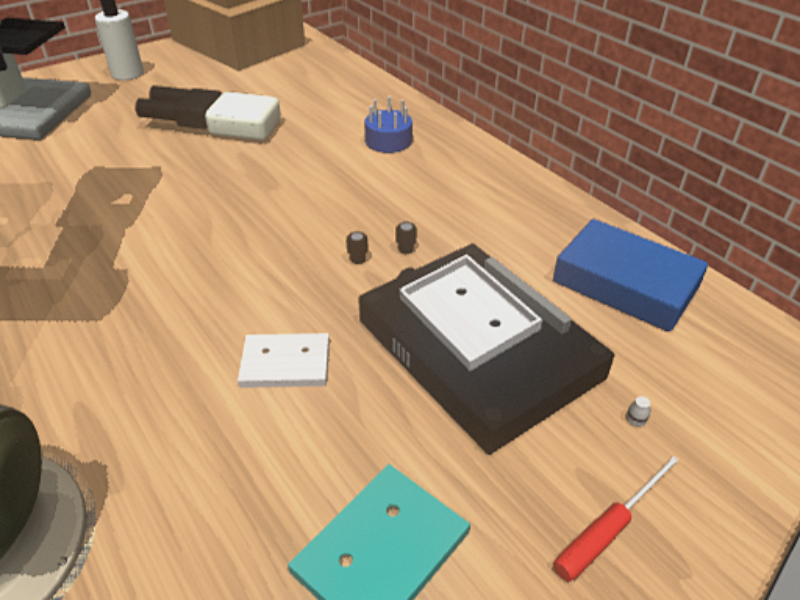

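The top picture (800-px scale) shows three plate-like things: the silver pan on the black base at (443,256), a smaller silver plate on the bench at (378,380), and a turquoise one at (541,410). I choose the pan on the base: it's the larger one that isn't turquoise. The rail is at (455,210), the eyepieces at (326,228) and (312,268), and the objective at (560,218).

```bash
cat > m.py <<'E'
from h import *
import sys
from scipy.optimize import least_squares
def rectfit(xy,tag):
    (c,s,ang)=cv2.minAreaRect((xy*1000).astype(np.float32)); 
    print(tag,np.round(c,1),np.round(s,1),round(ang,2)); return
def measure(show=None):
    for n in('top','side'):
        im=cam(n);P=cloud(im);px=im['pixels'].astype(int)
        x,y,z=P[...,0],P[...,1],P[...,2]
        roi=(x>.42)&(x<.76)&(y>-.26)&(y<.1)
        br=px.min(-1)
        plate=roi&(br>120)&(z>.045)
        k,l,st,_=cv2.connectedComponentsWithStats(plate.astype(np.uint8)); i=1+np.argmax(st[1:,4]); plate=l==i
        # cast visible silhouette onto rim top height
        T=im['world_from_camera']
        if n=='top':
            blk=roi&(br<60)&(z>.04)&(z<.06); k,l,st,_=cv2.connectedComponentsWithStats(blk.astype(np.uint8)); blk=l==1+np.argmax(st[1:,4])
            rectfit(np.vstack([P[blk][:,:2],P[plate][:,:2]]),'base(deck)')
        rectfit(P[plate][:,:2],n+' plate'); 
        A=P[plate]; fl=A
        o=models.outline_of(n,'rail')
        for r in o[:2]:
            R=P[r['region']]; R=R[(R[:,2]>.066)&(R[:,2]<.08)]
            if len(R)>20: rectfit(R[:,:2],n+' rail %.2f z%.3f'%(r['confidence'],np.median(R[:,2])))
        for q in('hole_left','hole_right','plate_near','plate_far'):
            for r in models.tip_of(n,q):
                u,v=np.array(r['at']); 
                for h in ((.052,.06) if 'near' not in q else (.05,)):
                    d=T[:3,:3]@[(u-im['cx'])/im['f'],(v-im['cy'])/im['f'],1]; t=(h-T[2,3])/d[2]; X=T[:3,3]+t*d
                    if X[0]>.45: print(n,q,round(r['confidence'],2),h,np.round(X[:2]*1000,1))
        if show and n=='side': 
            cv2.imwrite('pics/%s.png'%show,cv2.resize(im['pixels'][145:305,220:400,::-1],(675,600),interpolation=cv2.INTER_CUBIC))
        if show and n=='top': 
            cv2.imwrite('pics/%s_t.png'%show,cv2.resize(im['pixels'][120:210,230:350,::-1],(800,600),interpolation=cv2.INTER_CUBIC))
        D=P[plate]; 
        Ainv=np.c_[D[:,:2],np.ones(len(D))]; w,*_=np.linalg.lstsq(Ainv,D[:,2],rcond=None); print(n,'plane slopes',np.round(w,3))
    print(env.observe()['time_s'])
measure(sys.argv[1] if len(sys.argv)>1 else None)
E
python3 m.py s1
```

```text
base(deck) [599.4 -84.5] [283.9 199.8] 89.74
top plate [591.7 -71.7] [146.1 108.8] 87.05
top rail 0.62 z0.071 [611.4 -80.4] [164.3 145.9] 87.82
top hole_left 0.61 0.052 [603.3 -39.1]
top hole_left 0.61 0.06 [601.  -38.8]
top hole_right 0.85 0.052 [ 610.5 -101.9]
top hole_right 0.85 0.06 [ 608.3 -101.2]
top plate_near 0.72 0.05 [633.2 129. ]
top plate_near 0.63 0.05 [550.8 -70.5]
top plate_far 0.79 0.052 [646.2 -83.2]
top plate_far 0.79 0.06 [643.6 -82.7]
top plane slopes [0.057 0.008 0.026]
side plate [602.4 -69.9] [160.3 134.7] 87.68
side rail 0.86 z0.072 [645.2 -55. ] [ 98.8 219.7] 35.9
side hole_left 0.91 0.052 [617.6 -37.7]
side hole_left 0.91 0.06 [611.4 -44.1]
side hole_left 0.25 0.052 [549.5 107.6]
side hole_left 0.25 0.06 [544.2  99.2]
side hole_right 0.56 0.052 [ 616.2 -103.6]
side hole_right 0.56 0.06 [ 610.1 -109.2]
side plate_near 0.65 0.05 [545.3 -59.4]
side plate_far 0.93 0.052 [648.6 -63.4]
side plate_far 0.93 0.06 [642.  -69.5]
side plate_far 0.66 0.052 [606.9  88.2]
side plate_far 0.66 0.06 [600.8  80.1]
side plate_far 0.54 0.052 [ 636.8 -301.7]
side plate_far 0.54 0.06 [ 630.3 -304.7]
side plane slopes [ 0.078 -0.012  0.015]
1.7
```

View pics/s1_t.png

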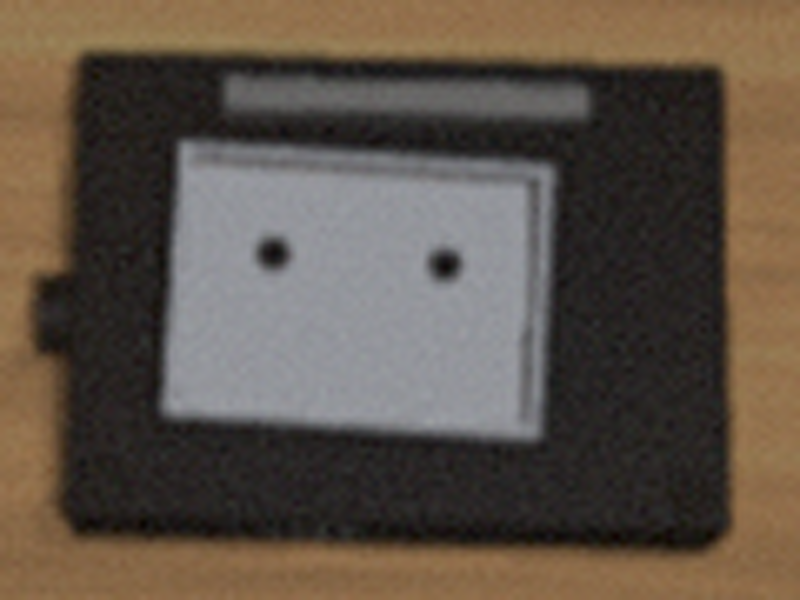

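The crop confirms the silver pan with its rim and two holes. In crop pixels, its corners are (178,142), (555,163), (543,440) and (160,415), and the rail top's are (224,75), (592,85), (590,122) and (222,110).

```bash
cat > ray.py <<'E'
from h import *
im=cam('top');T=im['world_from_camera']
def ray(u,v,h):
    d=T[:3,:3]@[(u-im['cx'])/im['f'],(v-im['cy'])/im['f'],1]; return (T[:3,3]+(h-T[2,3])/d[2]*d)[:2]*1000
def c(a,b,h,s=800/120): return ray(230+(a+.5)/s-.5,120+(b+.5)/s-.5,h)
if __name__=='__main__':
    R=[c(a,b,.072) for a,b in((224,75),(592,85),(590,122),(222,110))]
    print('rail',np.round(R,1).tolist(),np.mean(R,0),[np.linalg.norm(R[0]-R[1]),np.linalg.norm(R[1]-R[2])])
    d=R[0]-R[1]+R[3]-R[2]; yaw=np.arctan2(-d[0],d[1]);print('yaw',yaw)
    Q=[c(178,142,.079),c(555,163,.079),c(543,440,.068),c(160,415,.068)]
    print('plate',np.round(Q,1).tolist(),np.mean(Q,0),[np.linalg.norm(Q[i]-Q[(i+1)%4]) for i in range(4)])
    d=Q[0]-Q[1]+Q[3]-Q[2]; py=np.arctan2(-d[0],d[1]);print('pyaw',py)
    B=[c(80,55,.05),c(720,70,.05),c(725,530,.05),c(72,520,.05)]
    print('base',np.round(B,1).tolist())
    C=lambda t:np.array([[np.cos(t),-np.sin(t)],[np.sin(t),np.cos(t)]])
    O=np.mean(R,0)-C(yaw)@[64,0]; print('base origin',O,'plate in base',C(yaw).T@(np.mean(Q,0)-O))
    H=[c(273,253,.062),c(445,264,.062)];print('holes in base',[C(yaw).T@(h-O) for h in H])
E
python3 ray.py
```

```text
rail [[681.0, -18.0], [679.3, -168.2], [663.4, -167.2], [666.0, -17.4]] [672.44150539 -92.72665472] [np.float64(150.20596795638835), np.float64(15.883424907242578)]
yaw -0.014453754912947696
plate [[649.8, 0.2], [643.5, -151.8], [531.6, -147.2], [539.3, 5.6]] [591.0354231  -73.29147702] [np.float64(152.17177295072983), np.float64(112.01188914591879), np.float64(152.93443853477277), np.float64(110.65190883957092)]
pyaw -0.045838550309369425
base [[696.6, 41.8], [694.5, -224.9], [499.7, -222.3], [499.5, 40.4]]
base origin [608.44819043 -91.80164662] plate in base [-17.67848065  18.25656503]
holes in base [array([-0.38866201, 52.75184319]), array([ -2.84467899, -17.15412802])]
```

Request:
jog_arm --plan "0 0 -5.8 0 0 0 0; 0 0 -5.8 0 0 0 0; 0 0 -5.8 0 0 0 0; 0 0 -5.7 0 0 0 0; 0 0 0 -1.4 -3.2 0 0; 0 0 0 -1.4 -3.2 0 0; 0 0 0 -1.4 -3.2 0 0; 0 0 0 -1.4 -3.2 0 0; 0 0 0 -1.4 -3.2 0 0; 0 0 0 -1.4 -3.2 0 0"

```text
time_s: 2.58
position: [0.3045, 0.308, 0.2314]
tool_rot: [[-1.0, 0.014, 0.0], [0.014, 1.0, 0.0], [-0.0, 0.0, -1.0]]
ft_force: [0.2, 0.5, 0.8]
grip_width: 0.0852
gripper_force: 0.0
```

Request:
jog_arm --plan "0 0 0 -1.4 -3.2 0 0; 0 0 0 -1.4 -3.2 0 0; 0 0 0 -1.4 -3.2 0 0; 0 0 0 -1.4 -3.2 0 0; 0 0 0 -1.4 -3.2 0 0; 0 0 0 -1.4 -3.2 0 0; 0 0 0 -1.4 -3.2 0 0; 0 0 0 -1.4 -3.2 0 0; 0 0 0 -1.4 -3.2 0 0; 0 0 0 -1.4 -3.2 0 0"

```text
time_s: 3.42
position: [0.44, -0.0144, 0.2315]
tool_rot: [[-1.0, 0.015, 0.0], [0.015, 1.0, -0.0], [-0.0, -0.0, -1.0]]
ft_force: [0.6, 0.7, 0.4]
grip_width: 0.0849
gripper_force: 0.0
```

Request:
jog_arm --plan "0 0 0 -2.5 -3 0 0; 0 0 0 -3 -3 0 0; 0 0 0 0 0 3 0; 0 0 0 0 0 3 0; 0 0 0 0 0 3 0; 0 0 0 0 0 3 0; 0 0 0 0 0 3 0; 0 0 0 0 0 2 0; 0 0 0 0 0 1.4 0; 0 0 0 0 0 0 0"

```text
time_s: 4.25
position: [0.492, -0.0724, 0.0449]
tool_rot: [[-1.0, 0.015, -0.005], [0.015, 1.0, 0.002], [0.005, 0.002, -1.0]]
ft_force: [0.0, -0.2, 0.1]
grip_width: 0.0856
gripper_force: 0.0
```

Request:
jog_arm --plan "0 0 0 -0.8 0 0 0; 0 0 0 -0.8 0 0 0; 0 0 0 -0.8 0 0 0; 0 0 0 -0.4 0 0 0; 0 0 0 -0.4 0 0 0; 0 0 0 -0.3 0 0 0; 0 0 0 -0.3 0 0 0; 0 0 0 -0.3 0 0 0; 0 0 0 0 0 0 0"

```text
time_s: 5.0
position: [0.5345, -0.0733, 0.0474]
tool_rot: [[-1.0, 0.014, 0.0], [0.014, 1.0, 0.0], [-0.0, 0.0, -1.0]]
ft_force: [-0.6, 0.8, 1.2]
grip_width: 0.0854
gripper_force: 0.7
```

```bash
python3 m.py s2
```

```text
base(deck) [600.6 -84.5] [283.8 199.8] 89.42
top plate [527.9 -70.6] [75.2 18.3] 68.79
top rail 0.97 z0.072 [664.7 -91. ] [147.3  35.2] 89.06
top hole_left 0.47 0.052 [620.2 -37. ]
top hole_left 0.47 0.06 [617.9 -36.8]
top hole_right 0.65 0.052 [ 620.5 -104.1]
top hole_right 0.65 0.06 [ 618.2 -103.4]
top plate_near 0.67 0.05 [626.1 -99. ]
top plate_near 0.34 0.05 [559.1 148.3]
top plane slopes [ 0.142 -0.059  0.267]
side plate [501.  -62.3] [121. 157.] 70.18
side rail 0.61 z0.072 [667.5 -90.7] [154.3  28.5] 88.83
side hole_left 0.66 0.052 [619.9 -32.4]
side hole_left 0.66 0.06 [613.6 -38.9]
side hole_right 0.97 0.052 [ 628.3 -107.4]
side hole_right 0.97 0.06 [ 622.  -112.9]
side plate_near 0.6 0.05 [ 632.1 -120.2]
side plate_far 0.59 0.052 [656.2 -68.8]
side plate_far 0.59 0.06 [649.5 -74.8]
side plate_far 0.49 0.052 [ 666.8 -103.6]
side plate_far 0.49 0.06 [ 659.9 -109.2]
side plane slopes [-0.439  0.602  0.626]
5.6
```

View pics/s2.png

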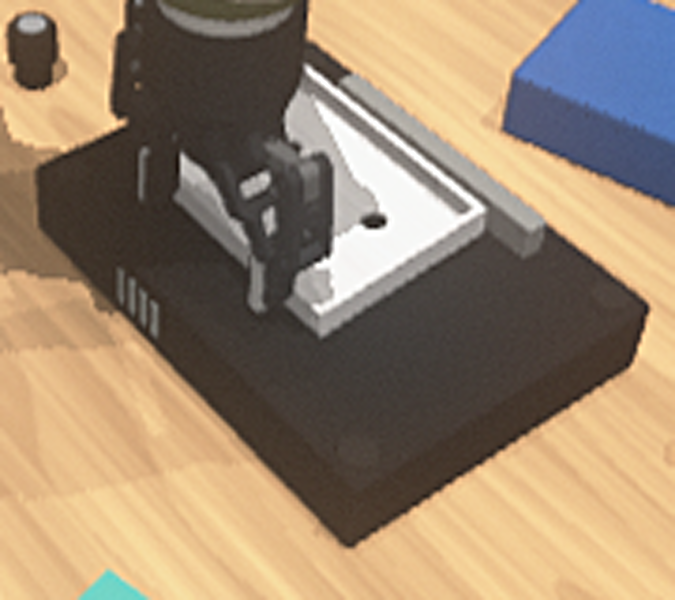

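The side crop shows both open fingertips against the near wall (about (265,300) and (150,200)). The plate's far wall is close to the rail at (480,210), so I keep pushing until it's flat against it.

Request:
jog_arm --plan "0 0 0 -0.3 0 0 0; 0 0 0 -0.3 0 0 0; 0 0 0 -0.2 0 0 0; 0 0 0 0 0 0 0"

```text
time_s: 5.93
position: [0.5426, -0.0735, 0.0473]
tool_rot: [[-1.0, 0.015, 0.0], [0.015, 1.0, 0.0], [-0.0, 0.0, -1.0]]
ft_force: [-2.4, -0.4, 1.8]
grip_width: 0.0855
gripper_force: 0.9
```

Request:
jog_arm --plan "0 0 0 -0.2 0 0 0; 0 0 0 -0.15 0 0 0; 0 0 0 0 0 0 0"

```text
time_s: 6.18
position: [0.5452, -0.0735, 0.0472]
tool_rot: [[-1.0, 0.014, -0.002], [0.014, 1.0, 0.0], [0.002, 0.0, -1.0]]
ft_force: [-6.0, -0.7, 3.1]
grip_width: 0.0854
gripper_force: 3.0
```

Request:
jog_arm --plan "0 0 0 -0.15 0 0 0; 0 0 0 0 0 0 0"

```text
time_s: 6.35
position: [0.5454, -0.0735, 0.0471]
tool_rot: [[-1.0, 0.014, -0.005], [0.014, 1.0, 0.0], [0.005, 0.0, -1.0]]
ft_force: [-12.1, -2.2, 5.8]
grip_width: 0.0855
gripper_force: 6.2
```

Request:
jog_arm --plan "0 0 0 1 0 0 0; 0 0 0 0.5 0 -1 0; 0 0 0 0 0 -3 60; 0 0 0 0 0 -3 110; 0 0 0 -2.5 3 -1 110; 0 0 0 -2.5 3 0 110; 0 0 0 -2.5 3 0 110; 0 0 0 0 3 0 110; 0 0 7 0 0 0 110; 0 0 7 0 0 0 110"

```text
time_s: 7.18
position: [0.6097, 0.0475, 0.1281]
tool_rot: [[-0.966, 0.259, 0.002], [0.259, 0.966, 0.0], [-0.002, 0.001, -1.0]]
ft_force: [0.6, 0.0, 0.2]
grip_width: 0.0485
gripper_force: 0.0
```

Request:
jog_arm --plan "0 0 7 0 0 0 110; 0 0 7 0 0 0 110; 0 0 7 0 0 0 110; 0 0 7 0 0 0 110; 0 0 7 0 0 0 110; 0 0 7 0 0 0 110; 0 0 7 0 0 0 110; 0 0 7 0 0 0 110; 0 0 7 0 0 0 110; 0 0 7 0 0 0 110"

```text
time_s: 8.02
position: [0.6096, 0.0456, 0.1283]
tool_rot: [[-0.084, 0.996, 0.002], [0.996, 0.084, 0.0], [-0.0, 0.002, -1.0]]
ft_force: [-0.3, 0.4, 0.4]
grip_width: 0.0484
gripper_force: 0.0
```

Request:
jog_arm --plan "0 0 6 0 0 0 110; 0 0 0 0 0 0 110"

```text
time_s: 8.18
position: [0.6095, 0.0456, 0.1283]
tool_rot: [[0.018, 1.0, 0.002], [1.0, -0.018, 0.0], [0.0, 0.002, -1.0]]
ft_force: [-0.2, 0.4, 0.3]
grip_width: 0.0486
gripper_force: 0.0
```

```bash
python3 m.py s3; python3 -c "
from h import *
print(env.observe()['position'])"
```

```text
base(deck) [600.  -99.3] [253.6 199.8] 89.56
top plate [610.9 -71.6] [147.1 109.5] 89.66
top rail 0.82 z0.072 [ 654.9 -114.6] [174.8 103.4] 47.9
top hole_left 0.96 0.052 [622.2 -32.3]
top hole_left 0.96 0.06 [619.8 -32.1]
top hole_right 0.6 0.052 [633.  -98.9]
top hole_right 0.6 0.06 [630.5 -98.2]
top plate_near 0.69 0.05 [564.5 -77. ]
top plate_far 0.91 0.052 [675.1 -71.3]
top plate_far 0.91 0.06 [672.4 -70.8]
top plane slopes [ 0.108 -0.011 -0.006]
side plate [618.8 -68.1] [192.3 134.1] 86.02
side rail 0.72 z0.069 [608.8 -72.2] [112.4 153.2] 0.35
side rail 0.71 z0.073 [666.2 -73.3] [ 61.8 184.1] 19.32
side hole_left 0.72 0.052 [634.3 -31.9]
side hole_left 0.72 0.06 [627.8 -38.4]
side hole_right 0.61 0.052 [ 630.7 -114.7]
side hole_right 0.61 0.06 [ 624.3 -120.1]
side hole_right 0.47 0.052 [ 629.3 -121. ]
side hole_right 0.47 0.06 [ 623.  -126.3]
side plate_near 0.82 0.05 [562.  -60.7]
side plate_far 0.68 0.052 [679.9 -65.5]
side plate_far 0.68 0.06 [672.9 -71.6]
side plane slopes [ 0.113 -0.008 -0.005]
8.7833
[0.60898732 0.04549755 0.12731952]
```

View pics/s3_t.png

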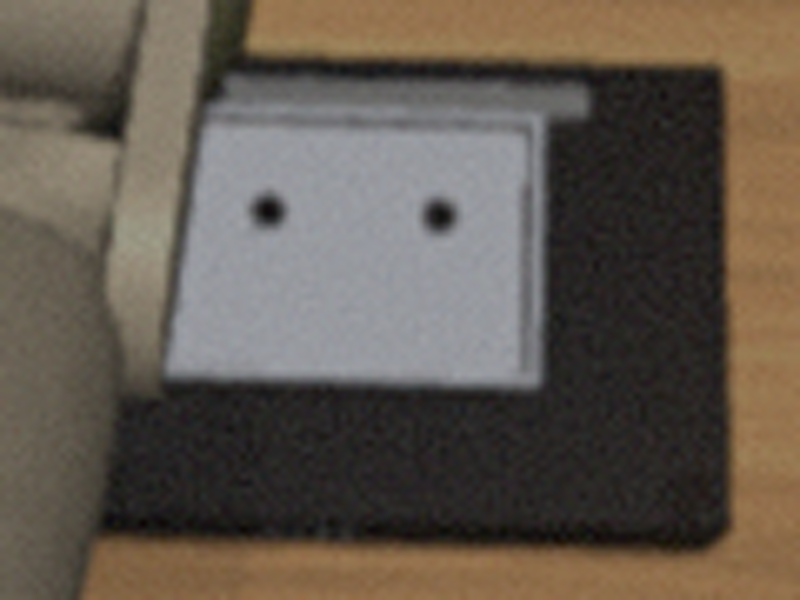

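The top crop shows the plate lying flush along the rail, with its right end at (545,245) against the rail's end at (590,100). That leaves about 18 mm to go in −y. Next I lower the fingers at the left wall and push.

Request:
jog_arm --plan "0 0 0 0 0 3 110; 0 0 0 0 0 2.5 110; 0 0 0 0 0 1.3 110; 0 0 0 0 0 0.7 110; 0 0 0 -1 0 0 110; 0 0 0 -1 0 0 110; 0 0 0 -1 0 0 110; 0 0 0 -0.4 0 0 110; 0 0 0 -0.4 0 0 110; 0 0 0 0 0 0 110"

```text
time_s: 9.62
position: [0.6087, 0.0065, 0.053]
tool_rot: [[0.016, 1.0, 0.001], [1.0, -0.016, -0.0], [-0.0, 0.001, -1.0]]
ft_force: [-0.8, -0.1, -0.4]
grip_width: 0.0484
gripper_force: 0.0
```

Request:
jog_arm --plan "0 0 0 -0.3 0 0 110; 0 0 0 -0.3 0 0 110; 0 0 0 -0.2 0 0 110"

```text
time_s: 9.87
position: [0.6083, -0.0003, 0.0526]
tool_rot: [[0.014, 1.0, 0.0], [1.0, -0.014, 0.0], [0.0, 0.0, -1.0]]
ft_force: [-0.3, 3.8, 2.7]
grip_width: 0.0487
gripper_force: 1.9
```

```bash
python3 m.py s4 | grep -E "plate |slopes|rail|hole"
```

```text
top plate [ 573.6 -105. ] [112.6 191.8] 72.77
top rail 0.98 z0.071 [ 674.5 -125.4] [79.2 15.3] 88.98
top hole_left 0.6 0.052 [622.5 -54. ]
top hole_left 0.6 0.06 [620.1 -53.6]
top hole_right 0.64 0.052 [ 634.  -126.6]
top hole_right 0.64 0.06 [ 631.6 -125.7]
top hole_right 0.2 0.052 [561.9 153.3]
top hole_right 0.2 0.06 [559.9 152.2]
top plane slopes [-0.821  0.653  0.637]
side plate [616.9 -87.8] [157.7 128.7] 89.17
side rail 0.98 z0.072 [649.5 -61.8] [ 96.5 203.8] 35.82
side hole_left 0.67 0.052 [634.6 -44.5]
side hole_left 0.67 0.06 [628.2 -50.9]
side hole_left 0.59 0.052 [620.1 -84.2]
side hole_left 0.59 0.06 [613.9 -90. ]
side hole_right 0.78 0.052 [ 635.  -119.9]
side hole_right 0.78 0.06 [ 628.5 -125.2]
side plane slopes [ 0.111 -0.005 -0.004]
```

View pics/s4.png

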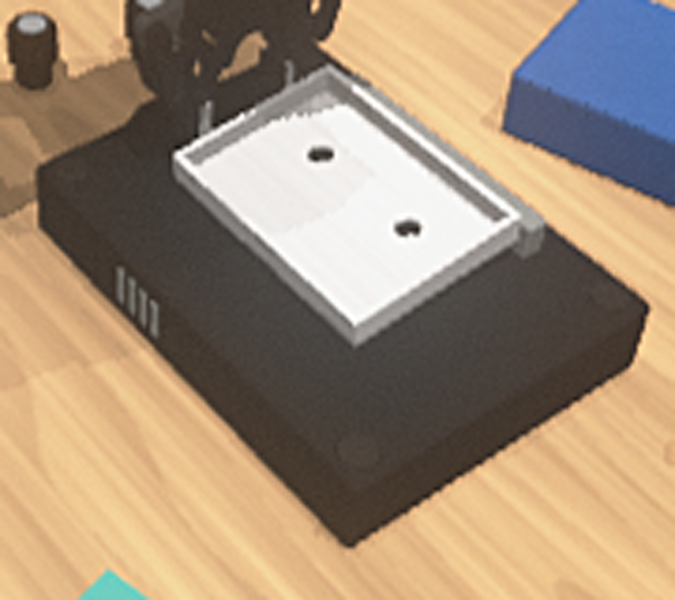

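The side crop shows the plate still flush with the rail and still tilted. Pin tops are becoming visible at the edges of the holes (320,153) and (407,228), and roughly 5 mm remains.

Request:
jog_arm --plan "0 0 0 -0.15 0 0 110; 0 0 0 -0.15 0 0 110; 0 0 0 -0.1 0 0 110; 0 0 0 0 0 0 110"

```text
time_s: 10.8
position: [0.6082, -0.0046, 0.0523]
tool_rot: [[0.015, 1.0, -0.0], [1.0, -0.015, 0.0], [0.0, -0.0, -1.0]]
ft_force: [0.4, -0.2, 0.1]
grip_width: 0.0484
gripper_force: 0.2
```

```bash
python3 m.py s5 | grep -E "side plate |slopes|side hole"
```

```text
top plane slopes [-0.956  0.697  0.719]
side plate [617.5 -90.8] [152.8 128.8] 88.74
side hole_left 0.68 0.052 [627.7 -59.6]
side hole_left 0.68 0.06 [621.4 -65.8]
side hole_left 0.23 0.052 [544.8 101.1]
side hole_left 0.23 0.06 [539.6  92.8]
side hole_right 0.77 0.052 [ 626.6 -129.6]
side hole_right 0.77 0.06 [ 620.3 -134.8]
side plane slopes [ 0.042 -0.01   0.032]
```

View pics/s5.png

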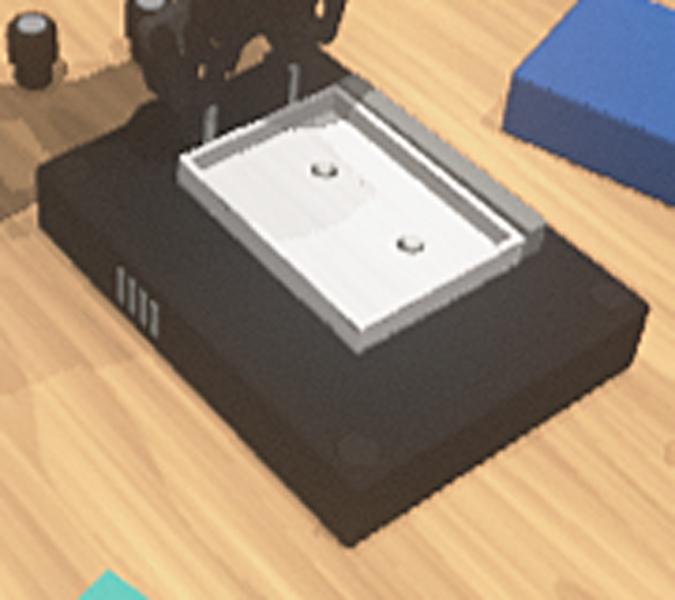

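Request:
jog_arm --plan "0 0 0 -0.07 0 0 110; 0 0 0 0 0 0 110; 0 0 0 0 0 0 110"

```text
time_s: 11.65
position: [0.6082, -0.005, 0.0523]
tool_rot: [[0.015, 1.0, -0.0], [1.0, -0.015, 0.0], [0.0, -0.0, -1.0]]
ft_force: [-0.3, 2.7, 0.1]
grip_width: 0.0487
gripper_force: 1.0
```

```bash
python3 m.py s6 | grep -E "side plate |slopes|side hole"
```

```text
top plane slopes [-0.938  0.698  0.709]
side plate [617.1 -90.6] [153.4 127.2] 88.83
side hole_left 0.67 0.052 [630.3 -55.1]
side hole_left 0.67 0.06 [624.  -61.3]
side hole_right 0.8 0.052 [ 626.1 -130.9]
side hole_right 0.8 0.06 [ 619.8 -136.1]
side plane slopes [ 0.042 -0.01   0.032]
```

The crop shows steel pin tops standing in both holes (323,171) and (410,244), so the plate has dropped. I back the hand off and check the floor plane.

Request:
jog_arm --plan "0 0 0 0.7 0 0 110; 0 0 0 1.5 0 0 110; 0 0 0 1 0 -1 110; 0 0 0 0 0 -3 110; 0 0 0 0 0 -4 110; 0 0 0 0 0 -4 110; 0 0 0 3.5 0 0 110; 0 0 0 3.5 0 0 110; 0 0 0 3.5 0 0 110; 0 0 0 3.5 0 0 110"

```text
time_s: 13.08
position: [0.6103, 0.1694, 0.1736]
tool_rot: [[0.014, 1.0, 0.001], [1.0, -0.014, -0.0], [-0.0, 0.001, -1.0]]
ft_force: [0.6, -0.1, -1.7]
grip_width: 0.0485
gripper_force: 0.0
```

```bash
cat > f.py <<'E'
from h import *
O=np.array([608.4,-91.8]);t=-.0135;C=np.array([[np.cos(t),-np.sin(t)],[np.sin(t),np.cos(t)]])
for n in('side','top'):
    im=cam(n);P=cloud(im).reshape(-1,3)*1000
    b=(P[:,:2]-O)@C
    for tag,m in(('floor',(abs(b[:,0]+2)<40)&(abs(b[:,1])<62)&(np.hypot(b[:,0]-15,abs(b[:,1])-35)>11)),
      ('deck',((b[:,0]<-65)&(b[:,0]>-85)&(abs(b[:,1])<90))|((abs(b[:,0])<60)&(b[:,1]<-85)&(b[:,1]>-105)))):
        m&=(P[:,2]>35)&(P[:,2]<75); A=np.c_[b[m],np.ones(m.sum())]; w=np.linalg.lstsq(A,P[m,2],rcond=None)[0]; print(n,tag,m.sum(),np.round(w,3))
    cv2.imwrite('pics/end_%s.png'%n,cv2.resize((im['pixels'][120:210,230:350] if n=='top' else im['pixels'][145:305,220:400])[...,::-1],(800,600) if n=='top' else (675,600),interpolation=cv2.INTER_CUBIC))
E
python3 f.py
```

```text
side floor 1561 [-3.0000e-03 -3.0000e-03  5.4733e+01]
side deck 1243 [ 0.0000e+00 -1.0000e-03  5.0798e+01]
top floor 1194 [ 0.     0.    53.441]
top deck 798 [ 1.0000e-03 -2.0000e-03  4.9555e+01]
```

View pics/end_top.png

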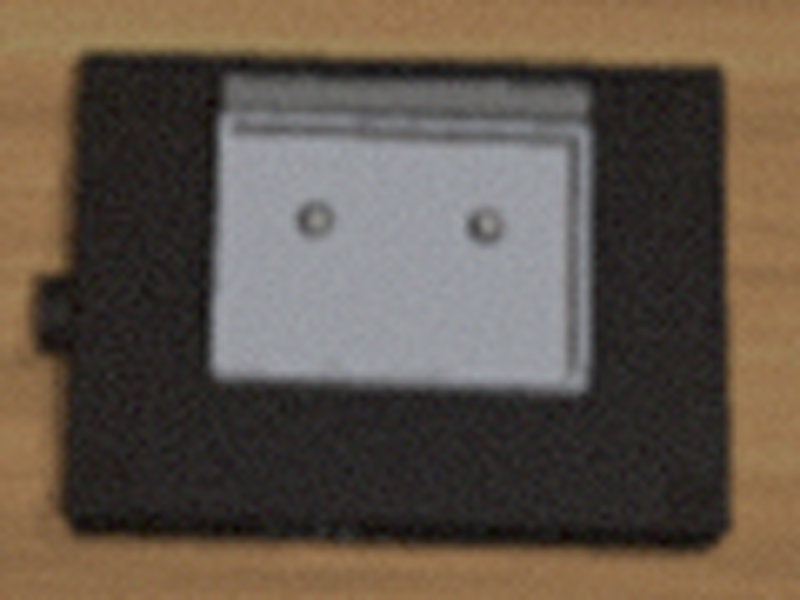

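The plate is level and its floor is 4 mm above the deck, as it should be when seated. The pins stand in both holes at (315,220) and (486,226), and its ends line up with the rail's. The hand is clear.

```bash
python3 -c "
from rig import job
print(job.close_job())"
```

```text
the job is handed in; nothing more can be done
None
```

The plate lies flat on the base with both holes over their pins, the hand is clear, the eyepieces, objective and screwdriver were left alone, and the job is handed in; no verdict came back.

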